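Clamp a small carton in the taping jig

ROBOT

A 6-joint arm with a two-finger parallel gripper is mounted at the origin on the work surface. World frame = base frame: x ahead of the robot, y to its left, z up, the work surface at z = 0. Lengths are in m, angles in rad, forces in N, time in s.
With the tool pointing down it reaches from about 0.3 to 0.825 m from the base axis. Payload 5.4 kg.
Tool frame: the origin (TCP) lies midway between the tips of the shut fingers; the grasp point (between the pads) lies 19 mm behind it; y points along the fingers, z is the direction in which the jaws open and shut, and the axes are right-handed (so a half turn about y gives the same grasp; the last joint's range is limited). The gripper opens to 92 mm and grips with 3 to 60 N. Pads are 20 mm wide; open, the fingers measure 128 mm over their backs; the gripper's body (75 mm by 189 mm) begins 69 mm behind the grasp point.
Start: joints at [1.129, 0.158, 1.597, -0, 1.386, -0.21], TCP at [0.132, 0.56, 0.215] pointing down, gripper open.
Joint ranges: [-2.91, 2.91], [-0.94, 2.29], [0.18, 2.7], [-1.29, 4.43], [0.17, 2.64], [-3, 3]. Speed limits (rad/s): [2.57, 2.57, 3.14, 3.14, 3.14, 3.14].

INTERFACE

Orientations are given as a 3x3 rotation matrix whose columns are the frame's x, y, z axes.
In Python, from station import env gives the robot as it stands.
- The arm moves only by the shell command python3 -m creep 'ROWS' [FORCE]. ROWS is text: rows parted by semicolons, each of 5 numbers parted by spaces: the gripper command: -1 is shut, 1 is fully open, values between are in proportion, then the shift along the tool's x, y, z in cm, then the turn about the tool's y in degrees. In form: fingers tx ty tz yaw; .... A call has 1 to 5 rows; each row is the pose to reach, as a shift and turn from the pose commanded when the call began, along the tool's axes at that moment; what a row does not reach only later rows make up. A row lasts 1/10 s, in which the tool goes at most 50 mm and 8.59 degrees, less where a joint would pass 70% of its speed; a pose out of reach is approached as far as the arm can. A call with a gripper value outside its range is refused whole. The fingers move at their own pace and stop on an object; FORCE is the grip in N (left out, the last holds). Time passes only in rows, so rows that repeat a pose let the fingers close. It gives the time, the measured TCP pose, the force and the opening at its end, in the units of the state.
- env.sense(): the state, without advancing time (a new reading comes with each control period).
- env.get_image(name): name is "scene" or "top" or "wrist"; returns a dict with "img" (400x640x3 uint8, red, green, blue), "intrinsics" (3x3 intrinsics, pixels), "R" (3x3) and "t" (3): a world point X has camera coordinates R X + t. Camera axes: x right, y down, z forward; pixel columns grow to the right and rows downward; lengths in m; the calibration is good to about 2 mm. A picture is of the moment at which its call begins. There is no depth.
- env.job_done(): hands the job in, once; it reports no verdict.
The state is a dict: "clock": time; "q": joint angles; "dq": joint speeds; "tau": joint torques, N m; "ee_pos": TCP position; "orientation": TCP orientation; "ft_force": force on the tool from outside, world axes, zero at the start; "ft_torque": the same for the moment, N m; "grip_width": finger opening in m.
Only numpy, scipy, OpenCV 4.12 (cv2) and the standard library are available. Lean on these libraries where they do the work, as an engineer would, in place of code of your own. Each camera call takes 0.05 s, during which the arm holds its last target.

TASK

Get the small brown carton ready for taping: with the fingertips, gently push it along the wooden jig until it sits flush against the metal end stop, and only then push the red clamp handle over, past its middle, so that it snaps across and its rubber pad holds the carton down. Only push and nudge: do not pick up or tip the carton, and leave the other things on the table where they are. Finish with the robot clear of everything.

Things in the scene. Friction and masses are not known exactly. Their poses are not given: they have to be found in the camera images.
- jig: Fixed jig: plywood base 340 (x) x 210 (y) x 12 mm on the table. Origin: centre of its underside; +x along the channel from its open end (robot side) to the end stop, z up. Aluminium side guides, x -150 to +150 mm, inner faces at y +-54 mm, 12 mm wide, tops 42 mm above the table. Clamp on a steel bracket on the +y side (x 100, y 85 mm, 116 mm tall).
- stop (a point): Centre of the foot of the aluminium end stop's inner face, on top of the base board (jig frame: x +140, y 0, z +12 mm). Axes as the jig. The stop is 14 mm thick, 132 mm wide across the channel, and its top is 72 mm above the table.
- clamp_hinge (a point): The clamp lever's hinge on the bracket, in the jig frame at x +100, y +85, z +105 mm. The hinge axis is the jig's x axis.
- clamp (a joint): Lever angle about jig x, rad. 0 = open (start): handle leans outwards (jig +y) 0.5 rad from vertical, pad raised. Grows as the handle goes to jig -y; 0.5 = vertical, the centre; about 1.0 = handle leans 0.5 rad over the carton, pad on it; hard limit 1.08. An over-centre spring (up to 0.4 Nm) drives it away from the centre either way: about 6 N, 60 mm above the hinge, starts it from 0.
- handle (a point): Middle of the red handle, on its axis, 75 mm from the hinge (moves with the lever). The red grip is 22 mm in diameter and runs from 45 to 100 mm from the hinge, with round ends; in the open position its top stands 204 mm above the table, when vertical 216 mm.
- clamp_pad: Black rubber foot, 24 mm in diameter, 12 mm thick, swivelling slightly on the end of the clamp's arm, 65 mm from the hinge. Origin: on its axis, 13 mm above its lower face. When clamped it presses from above on the carton at jig x +100, y +20 mm; when open it is at least 50 mm above the carton.
- carton: Small closed cardboard carton, 140 (x) x 100 (y) x 70 mm high, 0.25 to 0.5 kg, loose in the channel between the guides (4 mm play on each side), standing on the base board. Origin: centre of its underside; x along the channel, z up. It starts 35 to 85 mm short of the end stop; its top is 82 mm above the table.
- carton_end (a point): Centre of the lower edge of the carton's far end face (carton frame: x +70 mm, y 0, z 0): meets stop when the carton is home.
- tape_roll: Bystander: brown ring of tape lying flat, 96 mm outer diameter, 48 mm high. Origin: centre of its underside.
- battery: Bystander: black and red tool battery, 115 x 75 x 60 mm. Origin: centre of its underside.
- screwdriver: Bystander: screwdriver with yellow handle lying on the table, about 200 mm long. Origin near its middle, underneath.
- water_bottle: Bystander: clear bottle with blue cap, 64 mm in diameter, 170 mm tall, standing. Origin: centre of its underside.
There are look-alikes about, which are no part of the job. Leave any green look-alike of the carton alone.

How it is judged:
By the outcome, as a careful person would: the job done as asked, in the order asked, and still so for the second after the job is handed in, with the robot touching nothing.
It also fails if it takes over 45 s, if anything falls off the work surface, if the arm or the gripper's body presses on something with over 40 N, if the wrist force passes 120 N, or if a joint passes its speed limit or range.

## Working session

There is one attempt and no reset: what is moved stays moved. The work goes in short steps, Python scripts to look and compute and a shell command to move; the robot and the scene stay as the last step left them, time stands still between calls to the robot, and variables do not carry over. Pictures are saved under pics/ and viewed, and the job is handed in when it is done.

```bash
ls; mkdir -p pics
python3 - <<'E'
from station import env
import cv2
s=env.sense(); print({k:s[k] for k in ['clock','ee_pos','orientation','ft_force','grip_width']})
for n in ['scene','top','wrist']:
    d=env.get_image(n); cv2.imwrite(f'pics/{n}0.png',d['img'][:,:,::-1]); print(n,d['intrinsics'],d['R'],d['t'])
E
```

```text
pics
{'clock': 0.0, 'ee_pos': array([0.13185302, 0.55902816, 0.21362576]), 'orientation': array([[ 9.73241304e-01, -7.97413283e-04,  2.29784090e-01],
       [-2.29785152e-01, -1.70531140e-03,  9.73239886e-01],
       [-3.84220985e-04, -9.99998228e-01, -1.84291322e-03]]), 'ft_force': array([-0.49621735, -0.90816939, -0.36415301]), 'grip_width': 0.09197178999152336}
scene [[515.18840821   0.         317.27061416]
 [  0.         515.18840821 205.95389126]
 [  0.           0.           1.        ]] [[-0.57517178  0.81784478 -0.01753098]
 [ 0.44704956  0.29630809 -0.84400723]
 [-0.68507234 -0.49328636 -0.5360452 ]] [ 0.28172129 -0.10682319  2.00407711]
top [[429.87636017   0.         322.43773878]
 [  0.         429.87636017 201.85727294]
 [  0.           0.           1.        ]] [[ 0.10640448 -0.99430821 -0.00540982]
 [-0.97138284 -0.10278614 -0.21412705]
 [ 0.21235223  0.02803909 -0.97679084]] [-0.01525331  0.54508069  1.18334669]
wrist [[340.44246024   0.         316.13713056]
 [  0.         340.44246024 198.45625831]
 [  0.           0.           1.        ]] [[ 2.29644958e-01  9.73274100e-01 -8.47840130e-04]
 [ 9.34055410e-01 -2.20146307e-01  2.81204722e-01]
 [ 2.73502624e-01 -6.53691762e-02 -9.59647428e-01]] [-0.57357359 -0.03097149  0.39042154]
```

View pics/scene0.png

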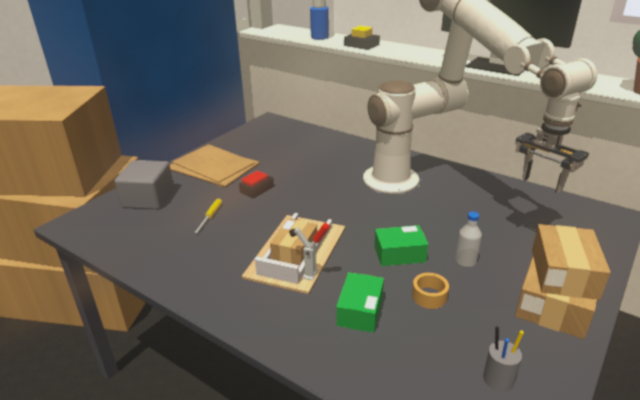

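View pics/top0.png

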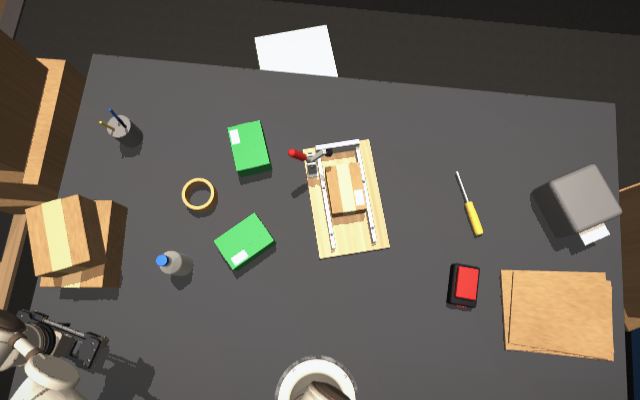

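View pics/wrist0.png

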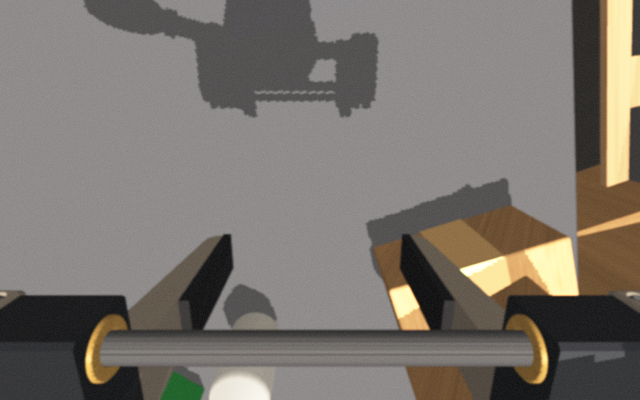

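The top view shows the jig around (345,198), with the brown carton at about (345,190) between its guides and the red handle at (298,154). The brown candidates are:
- the carton in the jig (345,190)
- the box stack at left (65,237)
- flat cardboard at (557,312)
- the box at (600,195), which is grey

The green boxes at (249,147) and (245,241) are the look-alikes. Only the one at (345,190) sits in the jig channel, so that is the carton. I'll confirm it in an enlarged crop and measure.

```bash
cat > h.py <<'E'
import numpy as np, cv2
from station import env
def ray(d,p,z):
    K,R,t=map(np.asarray,(d['intrinsics'],d['R'],d['t']))
    v=R.T@np.linalg.solve(K,np.array([p[0],p[1],1.])); c=-R.T@t
    return c+v*(z-c[2])/v[2]
def proj(d,X):
    c=np.asarray(d['R'])@X+d['t']; u=np.asarray(d['intrinsics'])@c; return u[:2]/u[2]
E
python3 - <<'E'
import cv2
a=cv2.imread('pics/top0.png')[125:265,275:405]; cv2.imwrite('pics/topc.png',cv2.resize(a,None,fx=4.2,fy=4.2,interpolation=cv2.INTER_CUBIC))
a=cv2.imread('pics/scene0.png')[205:295,235:355]; cv2.imwrite('pics/scenec.png',cv2.resize(a,None,fx=6,fy=6,interpolation=cv2.INTER_CUBIC))
E
```

```text
(no output)
```

View pics/topc.png

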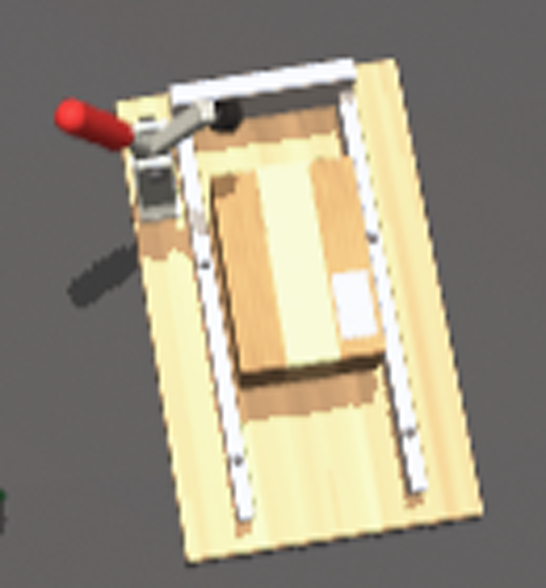

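View pics/scenec.png

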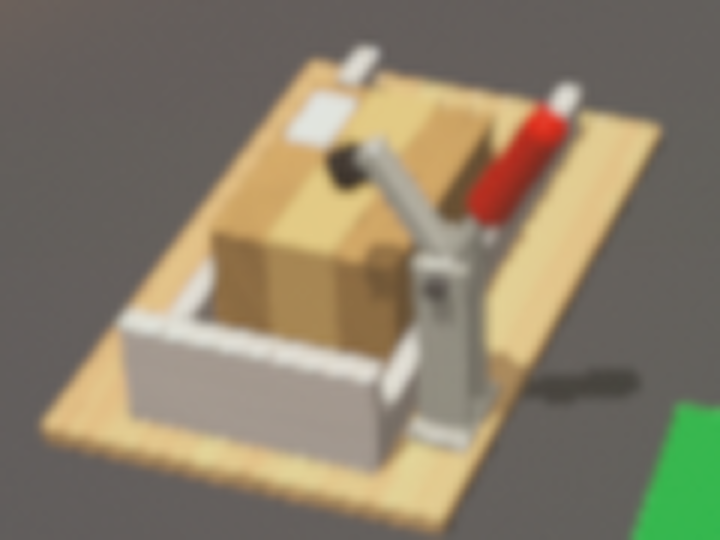

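The crops confirm it: a brown carton with a pale tape strip and white label, lying between the two aluminium guides. In the top crop its upper face has corners (212,180), (350,157), (383,357) and (240,375). The board corners are (118,102), (395,60), (483,514) and (188,562).

Run:
```python
from h import *
d=env.get_image('top')
f=lambda p:np.array([275+(p[0]+.5)/4.2-.5,125+(p[1]+.5)/4.2-.5])
B=np.array([ray(d,f(p),.012)[:2] for p in [(118,102),(395,60),(483,514),(188,562)]])
C=np.array([ray(d,f(p),.082)[:2] for p in [(212,180),(350,157),(383,357),(240,375)]])
# jig frame coords of corners
Jb=np.array([[170,105],[170,-105],[-170,-105],[-170,105]])/1e3
Jc=np.array([[70,50],[70,-50],[-70,-50],[-70,50]])/1e3
def fit(J,W):
    a=J-J.mean(0);b=W-W.mean(0)
    th=np.arctan2((a[:,0]*b[:,1]-a[:,1]*b[:,0]).sum(),(a*b).sum())
    R=np.array([[np.cos(th),-np.sin(th)],[np.sin(th),np.cos(th)]]);t=W.mean(0)-R@J.mean(0)
    return th,R,t,(W-(J@R.T+t))
th,R,t,e=fit(Jb,B); print('jig',th,t,e*1e3)
tc,Rc,cc,e=fit(Jc,C);print('carton',tc,cc,e*1e3)
print('carton in jig',R.T@(cc-t), 'gap',.140-.07-(R.T@(cc-t))[0])
W=lambda x,y:R@np.array([x,y])+t
for n,p in dict(stop=(.14,0),openend=(-.17,0),hinge=(.1,.085),handle=(.1,.085+.075*np.sin(.5))).items(): print(n,W(*p))
# check hinge/handle in scene
s=env.get_image('scene')
for nm,dd in(('top',d),('scene',s)):
  for p in [(.1,.085,.105),(.1,.085+.075*np.sin(.5),.105+.075*np.cos(.5)),(.14,0,.072),(-.17,.105,.012)]:
    print(nm,p,proj(dd,np.r_[W(*p[:2]),p[2]]))
  im=cv2.cvtColor(dd['img'],cv2.COLOR_RGB2HSV); m=((im[...,0]<8)|(im[...,0]>172))&(im[...,1]>180)&(im[...,2]>90)
  n,_,st,ce=cv2.connectedComponentsWithStats(m.astype(np.uint8)); print([(st[i,4],ce[i].round(1)) for i in range(1,n) if st[i,4]>30])
np.savez('jig.npz',th=th,R=R,t=t)
```

```text
jig 0.26323461200447273 [ 0.5765216  -0.02171593] [[ 0.44867602 -1.70611136]
 [-0.42914102  1.48558043]
 [ 0.15171102  0.90043798]
 [-0.17124602 -0.67990705]]
carton 0.2476214125655481 [ 0.58582616 -0.0182389 ] [[-1.00063844 -2.35713212]
 [ 0.86228916  1.80590337]
 [-1.00054928  1.59987418]
 [ 1.13889855 -1.04864544]]
carton in jig [0.00988879 0.00093616] gap 0.06011120564657324
stop [0.71169907 0.01471278]
openend [ 0.41237752 -0.0659508 ]
hinge [0.6509595  0.08637661]
handle [0.64160333 0.12109493]
top (0.1, 0.085, 0.105) [311.02025565 160.112691  ]
top (0.1, np.float64(0.12095691539531522), np.float64(0.17081869214177794)) [297.03720898 154.56684815]
top (0.14, 0, 0.072) [337.89014263 146.38534442]
top (-0.17, 0.105, 0.012) [319.15565491 258.34511583]
[(np.int32(114), array([296.7, 154.3])), (np.int32(591), array([467. , 283.1]))]
scene (0.1, 0.085, 0.105) [308.83600956 248.73050069]
scene (0.1, np.float64(0.12095691539531522), np.float64(0.17081869214177794)) [320.45361469 232.09714999]
scene (0.14, 0, 0.072) [276.3341512  260.22851507]
scene (-0.17, 0.105, 0.012) [343.98963301 225.67046209]
[(np.int32(161), array([253.9, 177.6])), (np.int32(119), array([320.2, 232.4]))]
```

Measurement agrees in both views: the predicted handle position is within 0.5 px of the red blob. The jig yaw is 0.263 rad and the carton is about 60 mm short of the stop. I'll rise and turn towards the jig frame, with the fingers about 41 mm apart for a two-point push.

```bash
cat >> h.py <<'E'
J=np.load('jig.npz') ; th,RJ,tJ=float(J['th']),J['R'],J['t']
def go(x,y,z):
    s=env.sense(); O=np.asarray(s['orientation']); p=np.asarray(s['ee_pos'])
    X=np.r_[RJ@np.array([x,y])+tJ,z]; 
    print('shift cm',(O.T@(X-p)*100).round(2),'jig tcp',(RJ.T@(p[:2]-tJ)).round(4),'z',p[2].round(4),
      'yaw left(tool)',np.degrees(-(th-np.arctan2(O[1,0],O[0,0]))).round(2),'F jig',(RJ.T@np.asarray(s['ft_force'])[:2]).round(2),np.round(s['ft_force'][2],2),'t',s['clock'],'w',round(float(s['grip_width']),4))
E
python3 -m creep '-0.1 0 -4 0 -6; -0.1 2.5 -5 -2.8 -12; -0.1 5.5 -5 -6 -18; -0.1 8.5 -5 -9.3 -24; -0.1 11.5 -5 -12.6 -28.4'
python3 -c "
from h import *
go(-.11,0,.26)"
```

```text
clock: 0.75
ee_pos: [0.2155, 0.4091, 0.2646]
orientation: [[0.964, 0.0, -0.265], [0.265, 0.0, 0.964], [0.0, -1.0, 0.0]]
ft_force: [0.4, -0.9, 0.6]
grip_width: 0.054
shift cm [ 12.38   0.46 -51.06] jig tcp [-0.2365  0.5099] z 0.2646 yaw left(tool) 0.3 F jig [ 0.14 -0.95] 0.6 t 0.75 w 0.054
```

```bash
python3 -m creep '-0.1 1.1 0 -4.6 0; -0.1 2.2 0 -9.2 0; -0.1 3.4 0 -13.9 0; -0.1 4.5 0 -18.5 0; -0.1 5.6 0 -23.1 0.3' >/dev/null
python3 -m creep '-0.1 1.1 0 -4.6 0; -0.1 2.2 0 -9.2 0; -0.1 3.4 0 -13.9 0; -0.1 4.5 0 -18.5 0; -0.1 5.6 0 -23.1 0' >/dev/null
python3 -c "
from h import *
go(-.11,0,.26)"
```

```text
shift cm [ 1.57  0.47 -4.7 ] jig tcp [-0.1254  0.0471] z 0.2647 yaw left(tool) -0.3 F jig [ 0.85 -0.01] 0.41 t 1.75 w 0.0414
```

```bash
python3 -m creep '-0.1 1.0 0 -3.0 0; -0.1 1.5 0 -4.7 -0.3; -0.1 1.5 5 -4.7 -0.3; -0.1 1.5 10 -4.7 -0.3; -0.1 1.5 10 -4.7 -0.3' >/dev/null
python3 - <<'E'
from h import *
go(-.11,0,.04)
d=env.get_image('wrist'); cv2.imwrite('pics/w1.png',d['img'][:,:,::-1])
d=env.get_image('top'); cv2.imwrite('pics/t1.png',cv2.resize(d['img'][105:285,255:425,::-1],None,fx=3,fy=3))
E
```

```text
shift cm [ 0.66 11.77 -0.71] jig tcp [-0.1152  0.006 ] z 0.1578 yaw left(tool) 0.08 F jig [-0.53  0.77] -0.84 t 2.25 w 0.0414
```

View pics/w1.png

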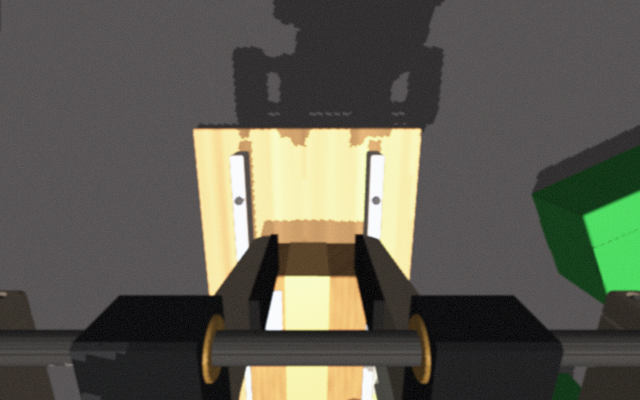

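View pics/t1.png

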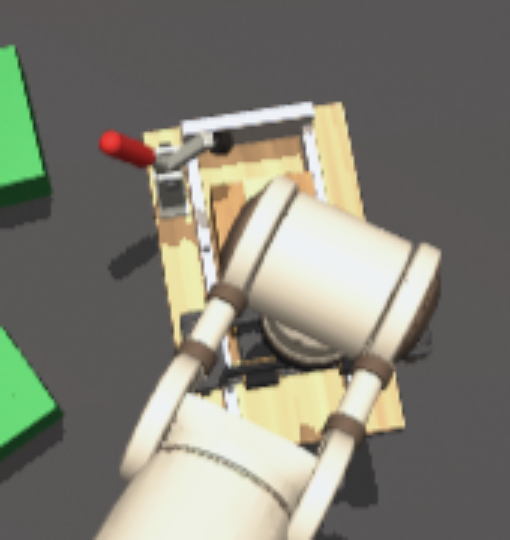

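The wrist view shows the fingers centred over the channel, with tips at about (275,240) and (360,240). The carton's rear face starts at row 240. The top view shows nothing disturbed. Next I descend behind the carton.

```bash
python3 -m creep '-0.1 0 4 -0.5 0; -0.1 0 8 -0.5 0; -0.1 0 11 -0.5 0; -0.1 0 11.5 -0.5 0; -0.1 0 11.5 -0.5 0' >/dev/null
python3 - <<'E'
from h import *
go(-.07,0,.04)
E
```

```text
shift cm [3.9  1.19 0.36] jig tcp [-0.1091 -0.0037] z 0.0518 yaw left(tool) 0.07 F jig [ 0.12 -0.09] 0.37 t 2.85 w 0.0413
```

```bash
python3 -m creep '-0.1 0 0 0 0; -0.1 0 0 0 0' >/dev/null
python3 - <<'E'
from h import *
go(-.07,0,.04)
E
```

```text
shift cm [3.87 1.24 0.41] jig tcp [-0.1087 -0.0041] z 0.0522 yaw left(tool) 0.05 F jig [-0.78  0.63] -0.09 t 3.05 w 0.0414
```

```bash
python3 -m creep '-0.1 0.5 1 0.4 0; -0.1 1.2 1 0.4 0; -0.1 1.9 1 0.4 0; -0.1 2.5 1 0.4 0; -0.1 3 1 0.4 0' | grep force
python3 -m creep '-0.1 0.4 0 0 0; -0.1 0.8 0 0 0; -0.1 1.2 0 0 0; -0.1 1.6 0 0 0; -0.1 2.0 0 0 0' |grep force
python3 - <<'E'
from h import *
go(-.01,0,.04)
E
```

```text
ft_force: [-0.2, 0.7, -1.2]
ft_force: [-1.9, -1.4, 2.1]
shift cm [ 5.08 -0.05 -0.13] jig tcp [-0.0608  0.0012] z 0.0395 yaw left(tool) 0.04 F jig [-2.17 -0.89] 2.14 t 4.05 w 0.0417
```

Contact shows up as about 2 N of sliding friction. I'll keep pushing gently.

```bash
python3 -m creep '-0.1 0.4 0 0 0; -0.1 0.8 0 0 0; -0.1 1.2 0 0 0; -0.1 1.6 0 0 0; -0.1 2.0 0 0 0' |grep force
python3 -m creep '-0.1 0.4 0 0 0; -0.1 0.8 0 0 0; -0.1 1.2 0 0 0; -0.1 1.5 0 0 0; -0.1 1.8 0 0 0' |grep force
python3 - <<'E'
from h import *
go(-.01,0,.04)
d=env.get_image('top'); cv2.imwrite('pics/t2.png',cv2.resize(d['img'][105:285,255:425,::-1],None,fx=3,fy=3))
d=env.get_image('scene'); cv2.imwrite('pics/s2.png',cv2.resize(d['img'][205:295,235:355,::-1],None,fx=6,fy=6))
E
```

```text
ft_force: [-2.2, -0.1, 0.4]
ft_force: [-1.3, -0.0, 0.2]
shift cm [ 1.24 -0.05 -0.12] jig tcp [-0.0224  0.0012] z 0.0395 yaw left(tool) 0.04 F jig [-1.29  0.3 ] 0.16 t 5.05 w 0.0411
```

View pics/s2.png

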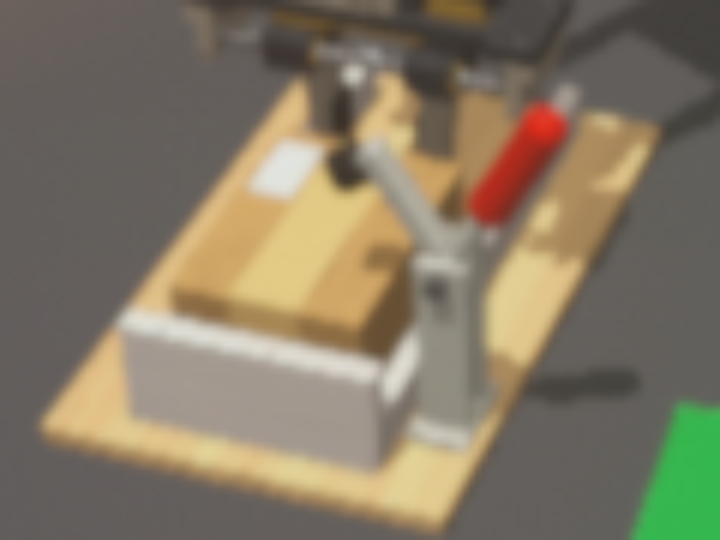

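View pics/t2.png

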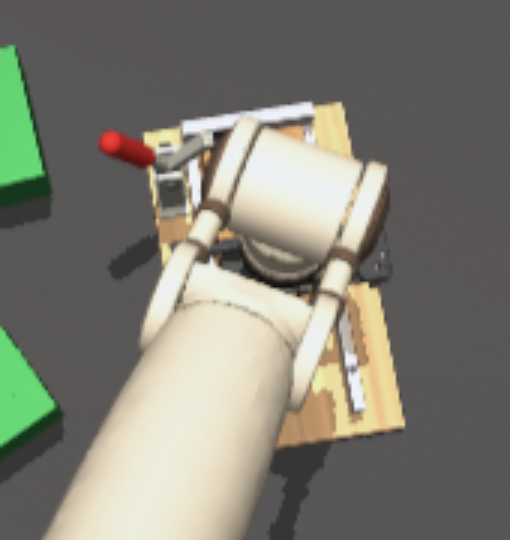

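The scene crop shows the carton's front top edge from (175,290) to (365,345), with a small gap left to the stop. The handle at (515,165) is clear of the gripper. I'll creep in until the force rises.

```bash
python3 -m creep '-0.1 0.2 0 0.1 0; -0.1 0.4 0 0.1 0; -0.1 0.6 0 0.1 0; -0.1 0.8 0 0.1 0; -0.1 0.9 0 0.1 0' |grep force
python3 -m creep '-0.1 0.1 0 0 0; -0.1 0.2 0 0 0; -0.1 0.3 0 0 0' |grep force
python3 -c "
from h import *
go(-.01,0,.04)"
```

```text
ft_force: [-2.5, -1.0, 2.8]
ft_force: [-7.3, -2.6, 6.1]
shift cm [ 0.1  -0.04 -0.22] jig tcp [-0.011   0.0022] z 0.0396 yaw left(tool) 0.05 F jig [-7.78 -0.64] 6.08 t 5.95 w 0.0411
```

```bash
python3 -m creep '-0.1 0.1 0 0 0; -0.1 0.2 0 0 0; -0.1 0.2 0 0 0' |grep force
python3 - <<'E'
from h import *
go(-.01,0,.04)
d=env.get_image('scene'); cv2.imwrite('pics/s3.png',cv2.resize(d['img'][205:295,235:355,::-1],None,fx=6,fy=6))
E
```

```text
ft_force: [-13.7, -4.9, 11.5]
shift cm [ 0.12 -0.04 -0.22] jig tcp [-0.0112  0.0022] z 0.0396 yaw left(tool) 0.07 F jig [-14.45  -1.17] 11.47 t 6.25 w 0.0415
```

View pics/s3.png

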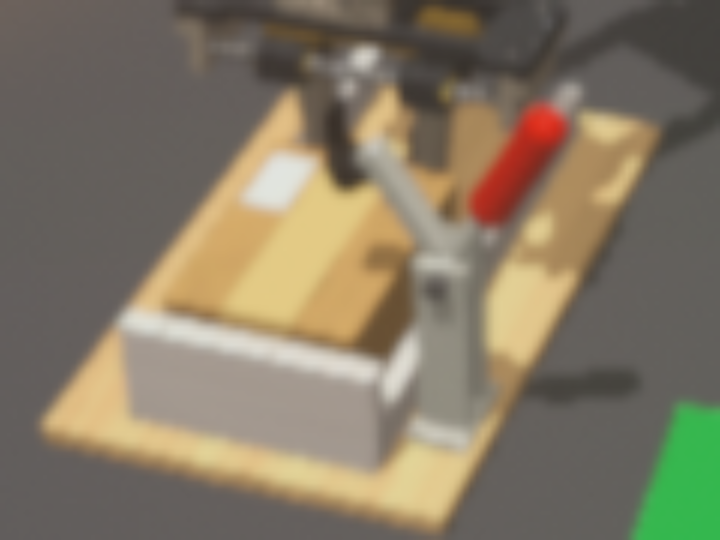

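The tool stopped moving (x about -11 mm) while the force rose to 14 N, and the front edge now meets the stop, so the carton is home. I'll back off straight, then look.

```bash
python3 -m creep '-0.1 -0.2 0 0 0; -0.1 -0.5 0 0 0; -0.1 -1.5 0 0 0; -0.1 -3 0 0 0; -0.1 -5 0 0 0' |grep force
python3 -m creep '-0.1 0 -4.5 0 0; -0.1 0 -9 0 0; -0.1 0 -13.5 0 0; -0.1 0 -18 0 0; -0.1 -2 -22 0 0' |grep force
python3 -m creep '-1 -3 0 3 0; -1 -5 0 7 0; -1 -5 0 11 0; -1 -5 0 15 0; -1 -5 0 19 0' |grep force
python3 - <<'E'
from h import *
go(.1,.185,.26)
d=env.get_image('scene'); cv2.imwrite('pics/s4.png',cv2.resize(d['img'][205:295,235:355,::-1],None,fx=6,fy=6))
d=env.get_image('top'); cv2.imwrite('pics/t4.png',cv2.resize(d['img'][125:265,275:405,::-1],None,fx=4.2,fy=4.2,interpolation=cv2.INTER_CUBIC))
E
```

```text
ft_force: [-1.0, -1.1, 0.8]
ft_force: [-0.8, -0.5, 0.4]
ft_force: [0.6, 0.1, -0.6]
shift cm [ 2.293e+01 -1.000e-02 -8.500e-01] jig tcp [-0.1293  0.1936] z 0.2596 yaw left(tool) -0.0 F jig [ 0.58 -0.08] -0.58 t 7.8 w 0.0034
```

View pics/t4.png

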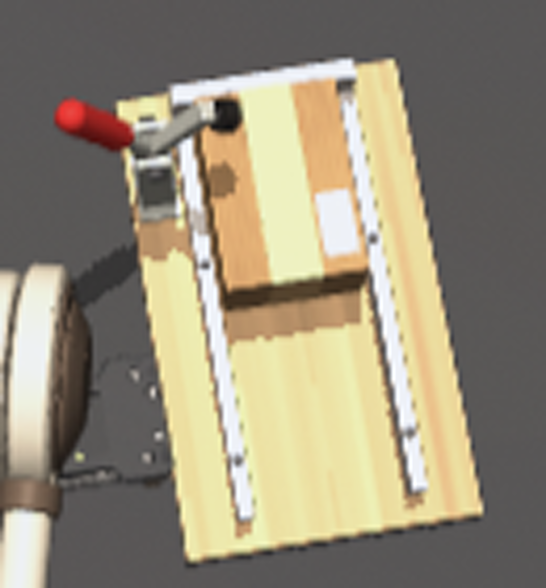

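View pics/s4.png

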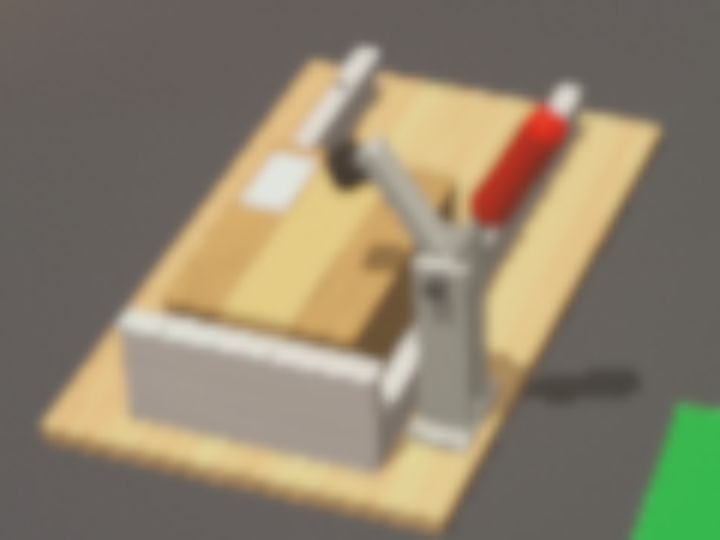

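Both views show the carton squarely against the stop with the clamp still open (handle at (90,122) in the top crop). Next, with the fingers shut, I move to the outer side of the handle.

```bash
python3 -m creep '-1 4.6 0 0 0; -1 9.2 0 0 0; -1 13.8 0 -0.5 0; -1 18.4 0 -0.8 0; -1 23 0 -0.8 0' |grep force
python3 -m creep '-1 0 -0.01 0 0; -1 0 0 0 0' |grep force
python3 - <<'E'
from h import *
d=env.get_image('top')
f=lambda p:np.array([275+(p[0]+.5)/4.2-.5,125+(p[1]+.5)/4.2-.5])
for p in [(222,295),(365,272)]: print((RJ.T@(ray(d,f(p),.082)[:2]-tJ)).round(4))
go(.1,.185,.165)
E
```

```text
ft_force: [0.2, 0.5, 0.8]
ft_force: [-0.9, 0.3, 0.6]
[-0.0022  0.0539]
[-0.0016 -0.0445]
shift cm [-0.05  9.43  0.14] jig tcp [0.1006 0.1836] z 0.2593 yaw left(tool) 0.01 F jig [0.19 0.25] -0.3 t 8.65 w 0.0003
```

```bash
python3 -m creep '-1 0 3 0.1 0; -1 0 6 0.1 0; -1 0 8.5 0.1 0; -1 0 9.4 0.1 0; -1 0 9.4 0.1 0' |grep force
python3 - <<'E'
from h import *
go(.1,.09,.165)
d=env.get_image('scene'); cv2.imwrite('pics/s5.png',cv2.resize(d['img'][185:295,235:375,::-1],None,fx=5,fy=5))
E
```

```text
ft_force: [-0.7, 0.4, 0.8]
shift cm [ 0.02  0.06 -9.52] jig tcp [0.0998 0.1852] z 0.1656 yaw left(tool) 0.03 F jig [-0.6   0.62] 0.84 t 9.15 w 0.0005
```

View pics/s5.png

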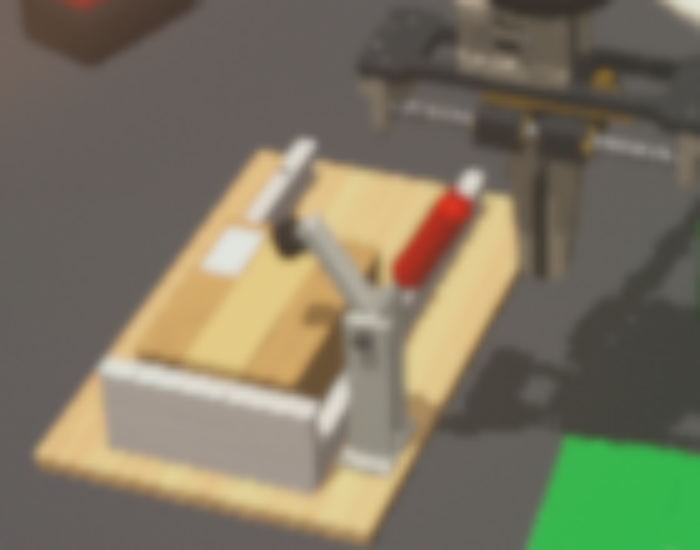

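The shut fingers, tips at about (545,275), stand outside the red handle and at its height, with the gripper body above it. I'll push towards jig -y in steps.

```bash
python3 -m creep '-1 0 0 -0.8 0; -1 0 0 -1.6 0; -1 0 0 -2.4 0; -1 0 0 -3.2 0; -1 0 0 -3.8 0' |grep force
python3 -m creep '-1 0 0 -0.6 0; -1 0 0 -1.2 0; -1 0 0 -1.8 0; -1 0 0 -2.4 0; -1 0 0 -3.0 0' |grep force
python3 - <<'E'
from h import *
go(.1,.10,.165)
d=env.get_image('scene'); cv2.imwrite('pics/s6.png',cv2.resize(d['img'][185:295,235:375,::-1],None,fx=5,fy=5))
E
```

```text
ft_force: [-1.0, 6.9, 6.7]
ft_force: [-0.9, 1.0, 0.2]
shift cm [-0.1   0.02 -1.63] jig tcp [0.101  0.1163] z 0.1652 yaw left(tool) 0.02 F jig [-0.63  1.17] 0.16 t 10.2 w 0.0
```

View pics/s6.png

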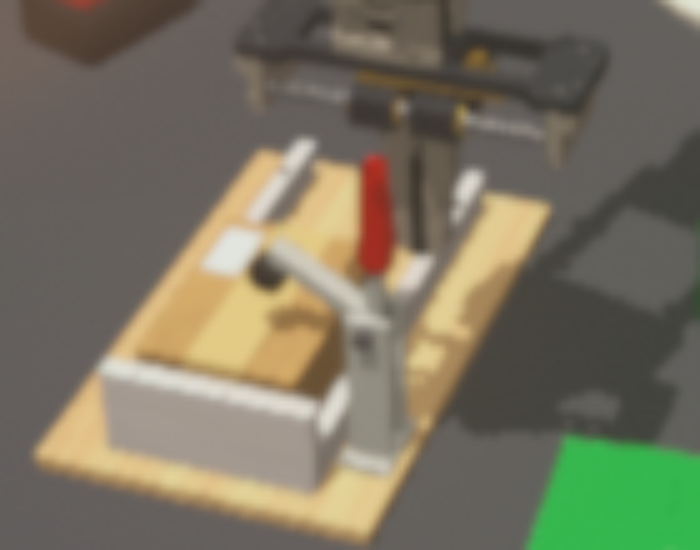

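The handle is now close to upright at (375,215), with the fingers beside it. I'll push on past centre.

```bash
python3 -m creep '-1 0 0 -0.6 0; -1 0 0 -1.2 0; -1 0 0 -1.8 0; -1 0 0 -2.2 0; -1 0 0 -2.2 0' |grep force
python3 - <<'E'
from h import *
go(.1,.185,.165)
d=env.get_image('scene'); cv2.imwrite('pics/s7.png',cv2.resize(d['img'][185:295,235:375,::-1],None,fx=5,fy=5))
E
```

```text
ft_force: [-0.4, 0.3, 0.9]
shift cm [-0.13  0.05  9.05] jig tcp [0.1013 0.0945] z 0.1655 yaw left(tool) -0.01 F jig [-0.34  0.4 ] 0.91 t 10.75 w 0.0002
```

View pics/s7.png

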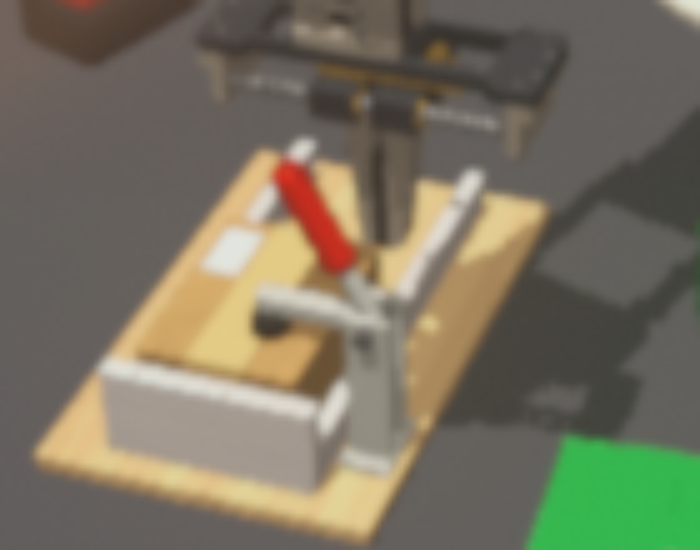

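The clamp has snapped across. The handle leans over the carton at (315,215) and the pad is down on its top at (270,320). I'll withdraw outward and up, then check.

```bash
python3 -m creep '-1 0 0 2 0; -1 0 0 4 0; -1 0 0 7 0; -1 0 -3 9 0; -1 0 -7 9 0' |grep force
python3 -m creep '-1 -3 -3 2 0; -1 -6 -5 5 0; -1 -9 -6 8 0; -1 -13 -6 10 0; -1 -17 -6 12 0' |grep force
python3 -m creep '-1 -3 0 3 0; -1 -5 0 6 0; -1 -5 0 6 0' |grep force
python3 - <<'E'
from h import *
go(.1,.185,.165)
t=env.get_image('top'); cv2.imwrite('pics/t8.png',t['img'][:,:,::-1]); cv2.imwrite('pics/t8c.png',cv2.resize(t['img'][125:265,275:405,::-1],None,fx=4.2,fy=4.2,interpolation=cv2.INTER_CUBIC))
d=env.get_image('scene'); cv2.imwrite('pics/s8.png',cv2.resize(d['img'][205:295,235:355,::-1],None,fx=6,fy=6,interpolation=cv2.INTER_CUBIC))
for nm,dd in(('top',t),('scene',d)):
  for a in (.9,1.0,1.05):
    ph=.5-a; print(nm,a,proj(dd,np.r_[RJ@np.array([.1,.085+.075*np.sin(ph)])+tJ,.105+.075*np.cos(ph)]).round(1))
  im=cv2.cvtColor(dd['img'],cv2.COLOR_RGB2HSV); m=((im[...,0]<8)|(im[...,0]>172))&(im[...,1]>180)&(im[...,2]>90)
  n,_,st,ce=cv2.connectedComponentsWithStats(m.astype(np.uint8)); print([(int(st[i,4]),ce[i].round(1)) for i in range(1,n) if st[i,4]>30])
E
```

```text
ft_force: [0.9, 0.1, 0.4]
ft_force: [-0.2, -0.4, 0.4]
ft_force: [0.4, 0.5, 1.1]
shift cm [ 22.04  13.09 -18.55] jig tcp [-0.1217  0.3689] z 0.2961 yaw left(tool) 0.37 F jig [0.49 0.37] 1.1 t 12.1 w 0.0002
top 0.9 [321.  150.5]
top 1.0 [323.4 150.6]
top 1.05 [324.6 150.6]
[(115, array([322.7, 150.3])), (651, array([466.5, 282.7]))]
scene 0.9 [298.4 226.8]
scene 1.0 [296.1 227.3]
scene 1.05 [295.1 227.7]
[(159, array([253.9, 177.5])), (129, array([297.3, 227.9]))]
```

View pics/t8.png

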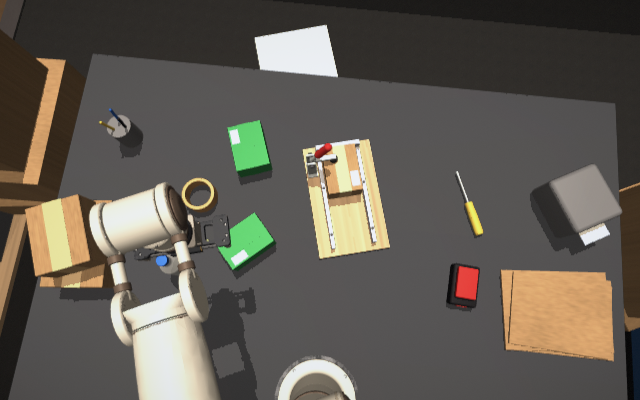

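View pics/s8.png

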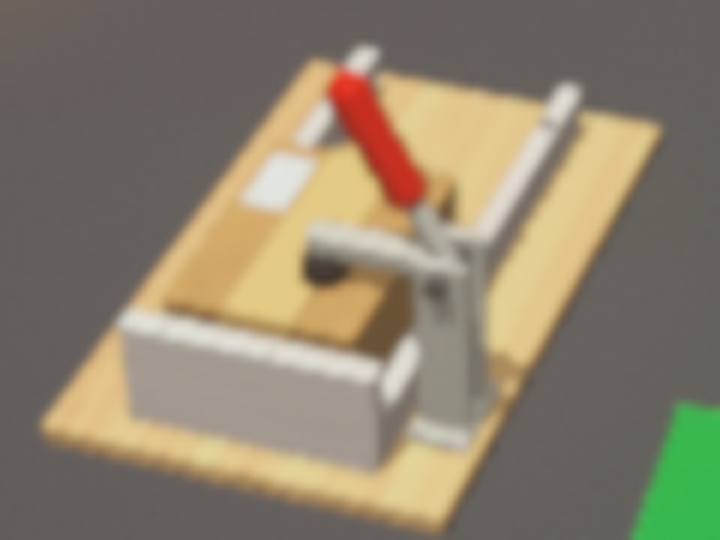

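View pics/t8c.png

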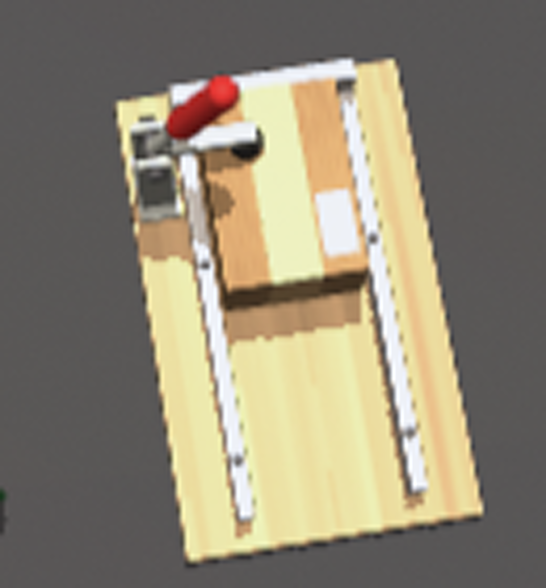

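The clamp angle reads about 0.97 rad (handle blob at (322.7,150.3) in the top view), with the pad on the carton and the carton still at the stop. The bystanders sit at the same pixels as at the start. The gripper is in free air at 0.296 m with about zero force, so I'm handing in.

```bash
python3 -m creep '-1 0 0 0 0; -1 0 0 0 0' | grep -E 'force|clock'; python3 -c "
from station import env
print(env.job_done())"
```

```text
clock: 12.4
ft_force: [-0.4, 0.1, 0.3]
the job is handed in; nothing more can be done
None
```

The carton is against the end stop, the clamp is over and holding it down, and I handed the job in at 12.4 s with the robot clear of everything.

- **Carton:** I pushed it about 60 mm along the jig with two fingertips. It stopped advancing while the push force rose from about 2 N to 14 N. It looks tight against the stop in both camera views. Its rear edge measured about 2 mm short of the ideal position, which is within the camera accuracy.
- **Clamp:** I then pushed the red handle past its middle from the outer side and it snapped across. The handle's final position matches a lever angle of about 0.95 rad: roughly 0.97 in the top view and slightly less in the scene view. The expected value is about 1.0, and the pad is visibly on the carton.
- **Surroundings:** By eye, nothing else in the final top view had moved. The gripper ended in free air, 0.30 m up and away from the jig, with wrist force near zero.

No check failed; the only disagreements were those camera-level differences.

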